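Load two capsule plates into a spring-loaded magazine

ROBOT

A 6-joint arm with a two-finger parallel gripper is mounted at the origin on the work surface. World frame = base frame: x ahead of the robot, y to its left, z up, the work surface at z = 0. Lengths are in m, angles in rad, forces in N, time in s.
With the tool pointing down it reaches from about 0.225 to 0.875 m from the base axis. Payload 3.4 kg.
Tool frame: the origin (TCP) lies at the very end of the fingers, on their centre line; the grasp point (between the pads) lies behind it (manip.grasp_offset is the z of the grasp point in the tool frame, in m); z points along the fingers, y is the line along which they close (so a half turn about z gives the same grasp; the last joint's range is limited). The gripper opens to 85 mm and grips with 20 to 120 N. Pads are 22 mm wide; open, the fingers measure 114 mm over their backs; the gripper's body (76 mm by 85 mm) begins 54 mm behind the grasp point. The pads swing forward as they close: fully open they stand 13 mm farther back than shut.
Start: joints at [-1.241, 0.276, 1.505, -0, 1.361, -0.121], TCP at [0.251, -0.518, 0.231] pointing down, gripper open.
Joint ranges: [-2.89, 2.89], [-0.75, 2.08], [0.22, 2.7], [-1.18, 4.32], [0.11, 2.71], [-2.7, 2.7]. Speed limits (rad/s): [2.57, 2.57, 3.14, 3.14, 3.14, 3.14].

INTERFACE

Orientations are given as a unit quaternion [w, x, y, z].
In Python, from rig import manip gives the robot as it stands.
- The arm moves only by the shell command python3 -m pendant 'ROWS' [FORCE]. ROWS is JSON, a list of rows, each an object of numbers: "dx", "dy", "dz": the shift along the tool's x, y, z in m; "rx", "ry", "rz": the turn, a rotation vector about the tool's x, y, z in degrees; "hand": the finger opening in m, from 0 to 0.0854. In form: [{"dx": .., "dy": .., "dz": .., "rx": .., "ry": .., "rz": .., "hand": ..}, ...]. A call has 1 to 12 rows; each row shifts and turns the commanded pose from where the row before left it, along the tool's axes as they then stand; what a row does not reach is not made up. A row lasts 1/12 s, in which the tool goes at most 41.7 mm and 7.16 degrees, less where a joint would pass 70% of its speed; a pose out of reach is approached as far as the arm can. A call is refused whole if a number of a shift passes 0.0417 or a number of a turn 7.16, either way. A call with a gripper value outside its range is refused whole. The fingers move at their own pace and stop on an object; FORCE is the grip in N (left out, the last holds). Time passes only in rows, so rows that do not move let the fingers close. It gives the time, the measured TCP pose, the force, the opening and the grip force at its end, in the units of the state.
- manip.get_state(): the state, without advancing time (a new reading comes with each control period).
- manip.get_image(name): name is "scene" or "top"; returns a dict with "frame" (384x512x3 uint8, red, green, blue), "fx", "fy", "cx", "cy" (pixels), "distortion" ([k1, k2, p1, p2, k3] as OpenCV has them; the pictures are not rectified), "position" and "attitude" of the camera in the world. Camera axes: x right, y up, looking along -z (the intrinsics and any distortion apply to the point x, -y, -z); pixel columns grow to the right and rows downward; lengths in m; the calibration is good to about 2 mm. A picture is of the moment at which its call begins. There is no depth.
- manip.sign_off(): hands the job in; it is judged then, once.
The state is a dict: "clock": time; "qpos": joint angles; "qd": joint speeds; "effort": joint torques, N m; "position": TCP position; "ee_rot": TCP orientation; "contact_force": force on the tool from outside, world axes, zero at the start; "moment": the same for the moment, N m; "width": finger opening in m; "gripper_force": force on a finger pad.
Only numpy, scipy, OpenCV 4.12 (cv2) and the standard library are available. Lean on these libraries where they do the work, as an engineer would, in place of code of your own. Each camera call takes 0.05 s, during which the arm holds its last target. There are 200 camera calls.

TASK

Load both small metal capsule plates into the spring-loaded magazine, one at a time: lay a plate level in the flared mouth and push it straight down past the two sprung retaining lips until it clicks in underneath, then do the same with the other on top of it. Press by feel: the magazine must never take more than 20 N. Leave the bottle, jar and wooden box where they are.

Things in the scene. Friction and masses are not known exactly. Their poses are not given: they have to be found in the camera images.
- magazine: Spring-loaded plate magazine, fixed to the bench: a foot 120 x 90 x 10 mm with two uprights that clamp an open-topped steel cassette. Origin: centre of the foot's underside, on the well's centre line; x along the well's long side, z up. The cassette is clamped 0 to 18 mm higher than its lowest setting; this is NOT measured, and the three points below stay at the lowest setting.
- plate_a: One of two identical aluminium capsule plates, loaded in either order: a flat block 60 x 36 x 18 mm (x, y, z), 70 to 130 g, six flush dark dimples on top, lying loose and level on the bench. Origin at the centre of its underside, z up. It works either way round. Grip it across the 36 mm width at mid length.
- plate_b: One of two identical aluminium capsule plates, loaded in either order: a flat block 60 x 36 x 18 mm (x, y, z), 70 to 130 g, six flush dark dimples on top, lying loose and level on the bench. Origin at the centre of its underside, z up. It works either way round. Grip it across the 36 mm width at mid length.
- amber_bottle: Small amber glass bottle with a black cap, 56 mm across, 90 mm tall, loose bystander. Origin at the centre of its underside, z up.
- white_jar: White plastic jar with a red screw lid, 90 mm across, 85 mm tall, loose bystander. Origin at the centre of its underside, z up.
- wooden_box: Closed pale wooden box, 190 x 80 x 55 mm (x, y, z), loose bystander. Origin at the centre of its underside, z up.
- well_mouth (a point): On the well's centre line at the mouth's rim, 87 mm up (cassette lowest). Well inside: 63 x 39 mm (x, y), four L-shaped corner posts 3 mm thick, top 8 mm flared out by 4 mm a side. Both y sides are open between the posts, 36 mm wide over the full height: fingers holding a plate across its width come down and open there. Plate length goes along x.
- lip_line (a point): Centre of the well at the lips' underside, 65 mm up (cassette lowest). At each x end a sprung lip 20 mm wide juts 4 mm in (55 mm apart), top sloped 60 deg, flat below. A plate laid in rests level on the slopes, underside 6 mm above this; pushed 24 mm down it clicks under. The lips add about 7 N at most to the follower's force. Closed fingertips fit down between them.
- follower_top (a point): Centre of the sprung follower's top at rest, empty, 63 mm up (cassette lowest). It pushes plates up against the lips with 2 N empty to 6 N full, is damped (1 N more per 9 mm/s of pressing speed) and meets a stiff pad 35.5 mm below its rest: past its click the first plate has 19.5 mm of travel left, the second (on top of the first) only 1.5 mm; on the pad the force climbs about 7 N per mm.

How it is judged:
By the outcome, as a careful person would: the job done as asked, in the order asked, and still so for the second after the job is handed in, with the robot touching nothing.
It also fails if it takes over 72 s, if anything falls off the work surface, if the arm or the gripper's body presses on something with over 40 N, if the wrist force passes 120 N, or if a joint passes its speed limit or range.

## Working session

There is one attempt and no reset: what is moved stays moved. The work goes in short steps, Python scripts to look and compute and a shell command to move; the robot and the scene stay as the last step left them, time stands still between calls to the robot, and variables do not carry over. Pictures are saved under pics/ and viewed, at most 10 in all, crops included, and the job is handed in when it is done.

```bash
mkdir -p pics; ls; python3 - <<'E'
from rig import manip
import cv2
print(manip.grasp_offset, manip.get_state())
for n in("scene","top"):
    d=manip.get_image(n); cv2.imwrite(f"pics/{n}0.png",d["frame"][...,::-1])
    print({k:v for k,v in d.items() if k!="frame"})
E
```

```text
pics
-0.0187 {'clock': 0.0, 'qpos': array([-1.24102966e+00,  2.76610420e-01,  1.50614297e+00,  2.10311492e-06,
        1.36071072e+00, -1.21001300e-01]), 'qd': array([-6.63920098e-04,  1.04696106e-04, -1.27634549e-03, -2.76369683e-04,
       -9.96922526e-06, -3.42789750e-03]), 'effort': array([ 7.87373283e-04, -4.16770935e+01, -2.45800585e+01, -1.79304843e-04,
        1.06267192e-02,  6.24667422e-06]), 'position': array([ 0.25032301, -0.51705628,  0.23042701]), 'ee_rot': array([-9.30741004e-04,  9.74707989e-01,  2.23480336e-01, -9.64737799e-05]), 'contact_force': array([0.09419776, 0.80650598, 0.01436521]), 'moment': array([-0.0363591 , -0.04633814,  0.04317648]), 'gripper_force': 0.0, 'width': 0.08551824716397963}
{'fx': 397.97587466568655, 'fy': 397.97587466568655, 'cx': 262.25955390455283, 'cy': 188.61599702538464, 'distortion': array([0.04515238, 0.        , 0.        , 0.        , 0.        ]), 'position': array([ 1.21658663, -0.49259833,  0.59765029]), 'attitude': array([0.79681152, 0.4301165 , 0.19193087, 0.37848875])}
{'fx': 423.34133154721724, 'fy': 423.34133154721724, 'cx': 254.60338253424231, 'cy': 184.30467970586963, 'distortion': array([-0.03179464,  0.        ,  0.        ,  0.        ,  0.        ]), 'position': array([0.50568404, 0.02463081, 1.22966556]), 'attitude': array([ 0.70962367,  0.03197517, -0.03203894, -0.70312541])}
```

View pics/scene0.png

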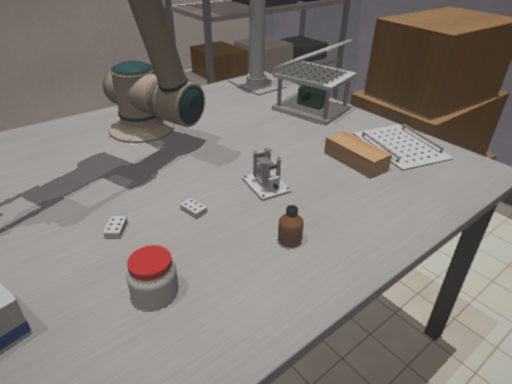

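View pics/top0.png

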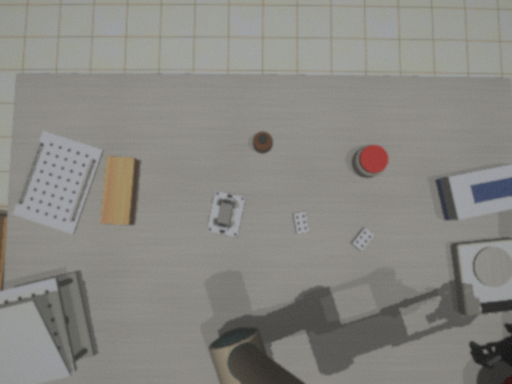

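The scene view shows the magazine at about (267,175), plates at (193,207) and (116,227), the jar at (152,277) and the bottle at (290,228). In the top view, the magazine is at (226,213) and the plates at (301,222) and (363,239). Next I'll enlarge both.

```bash
cat > h.py <<'E'
import numpy as np,cv2
from rig import manip
from scipy.spatial.transform import Rotation as R
F=np.diag([1.,-1,-1])
class Cam:
    def __init__(s,n,save=None):
        d=manip.get_image(n); s.im=np.ascontiguousarray(d["frame"][...,::-1])
        s.K=np.array([[d["fx"],0,d["cx"]],[0,d["fy"],d["cy"]],[0,0,1]]); s.D=d["distortion"]
        q=d["attitude"]; s.R=R.from_quat([q[1],q[2],q[3],q[0]]).as_matrix()@F; s.p=d["position"]
        if save: cv2.imwrite(save,s.im)
    def ray(s,uv):
        x=cv2.undistortPoints(np.array(uv,float).reshape(-1,1,2),s.K,s.D)[:,0]
        return np.c_[x,np.ones(len(x))]@s.R.T
    def plane(s,uv,z):
        r=s.ray(uv); return s.p+r*((z-s.p[2])/r[:,2])[:,None]
    def proj(s,P):
        P=np.array(P,float).reshape(-1,3); return cv2.projectPoints(P,cv2.Rodrigues(s.R.T)[0],-s.R.T@s.p,s.K,s.D)[0][:,0]
def two(c1,u1,c2,u2):
    A=[];b=[]
    for c,u in((c1,u1),(c2,u2)):
        r=c.ray([u])[0]; r/=np.linalg.norm(r); M=np.eye(3)-np.outer(r,r); A.append(M); b.append(M@c.p)
    return np.linalg.lstsq(np.vstack(A),np.hstack(b),rcond=None)[0]
def st():
    s=manip.get_state(); q=s["ee_rot"]; m=R.from_quat([q[1],q[2],q[3],q[0]]).as_matrix()
    return s,m
E
python3 - <<'E'
from h import *
t=Cam("top");s=Cam("scene")
g=cv2.cvtColor(t.im,cv2.COLOR_BGR2HSV)
for name,(x,y),zz in(("pA",(301,222),.018),("pB",(363,239),.018),("foot",(226,213),.01)):
    w=22 if name!="foot" else 28
    c=cv2.cvtColor(t.im,cv2.COLOR_BGR2GRAY)[y-w:y+w,x-w:x+w]
    th,m=cv2.threshold(c,0,255,cv2.THRESH_OTSU)
    m=cv2.morphologyEx(m,cv2.MORPH_CLOSE,np.ones((5,5)))
    n,l,stt,ce=cv2.connectedComponentsWithStats(m); k=1+np.argmax(stt[1:,4])
    ct=max(cv2.findContours((l==k).astype('u1'),0,1)[0],key=cv2.contourArea)[:,0]+[x-w,y-w]
    P=t.plane(ct,zz)[:,:2].astype('f4'); r=cv2.minAreaRect(P*1000)
    print(name,th,stt[k],r)
a=cv2.resize(t.im[180:260,190:390],None,fx=4,fy=4,interpolation=2)
b=cv2.resize(s.im[135:210,225:325],None,fx=7,fy=7,interpolation=2)[:,:700]
b2=cv2.resize(t.im[185:240,200:255],None,fx=8,fy=8,interpolation=2)
cv2.imwrite("pics/a1.png",a);cv2.imwrite("pics/b1.png",b)
E
```

```text
pA 147.0 [ 16  12  15  23 241] ((506.7988586425781, -109.96109008789062), (60.671146392822266, 34.77569580078125), 11.766613960266113)
pB 131.0 [   0    0   44   44 1936] ((463.8213195800781, -284.0973205566406), (121.8381576538086, 125.23374938964844), 0.35726481676101685)
foot 125.0 [   0    0   56   56 2695] ((534.6596069335938, 108.47766876220703), (158.02059936523438, 159.16786193847656), 0.5453466773033142)
```

View pics/a1.png

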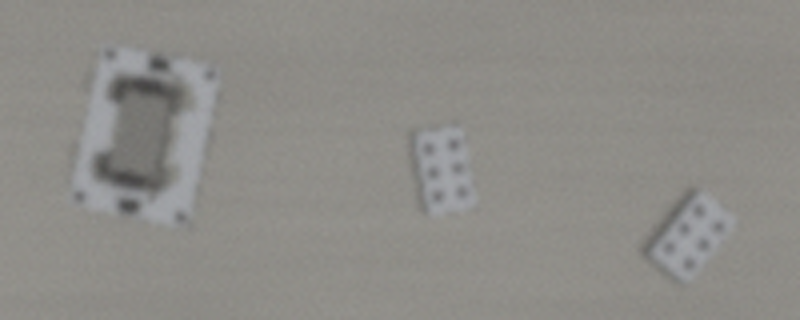

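View pics/b1.png

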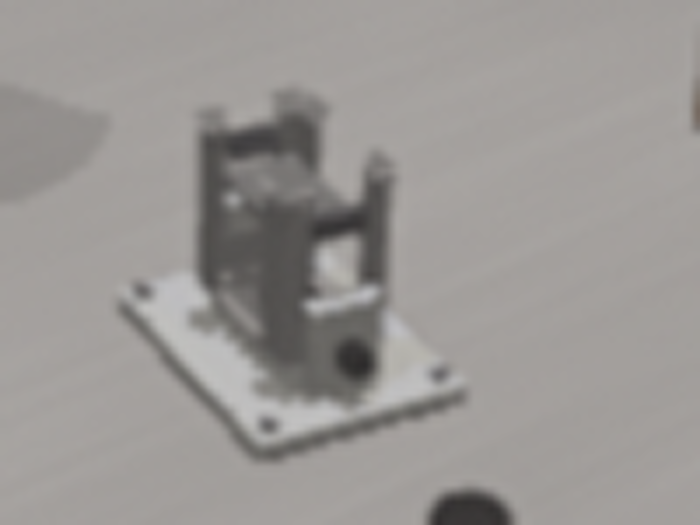

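The top crop shows the foot with its screws at the corners, and plates with clear dimples. The scene crop shows three of the foot's screws, with post tops at about (380,160), (212,118) and (300,100). I'll refine the dark spots to centroids and compute poses.

```bash
cat >> h.py <<'E'
def dark(c,uv,r=2.2):
    # darkness-weighted centroid (4x upscaled), iterated
    k=8; g=cv2.GaussianBlur(cv2.cvtColor(c.im,cv2.COLOR_BGR2GRAY),(0,0),.5).astype('f4')
    out=[]
    for u in np.array(uv,float):
        for _ in range(6):
            n=int(2*r*k)+1; w=cv2.getRectSubPix(cv2.resize(g[int(u[1])-8:int(u[1])+9,int(u[0])-8:int(u[0])+9],None,fx=k,fy=k,interpolation=2),(n,n),tuple(((u-np.floor(u)+8.5)*k-.5).tolist()))
            y,x=np.mgrid[:n,:n]-(n-1)/2; d=np.clip(np.percentile(w,70)-w,0,None)*(np.hypot(x,y)<=r*k)
            u=u+.7*np.array([(d*x).sum(),(d*y).sum()])/d.sum()/k
        out.append(u)
    return np.array(out)
E
python3 - <<'E'
from h import *
t=Cam("top");s=Cam("scene")
def ax(P,nm,first,second):
    v=P[first].mean(0)-P[second].mean(0); print(nm,P.mean(0)*1000,"long-axis deg",np.degrees(np.arctan2(v[1],v[0])),"len",np.linalg.norm(v)*1000)
f=lambda L:(np.array(L,float)+.5)/4-.5+[190,180]
fs=lambda L:(np.array(L,float)+.5)/7-.5+[225,135]
for nm,L in(("A",[(428,149),(454,145),(434,173),(459,169),(437,197),(463,192)]),("B",[(700,210),(719,227),(685,230),(704,244),(670,247),(689,264)])):
    for tag,uv in(("raw",f(L)),("ref",dark(t,f(L),1.6))):
        ax(t.plane(uv,.018)[:,:2],nm+tag,[0,1],[4,5])
L=[(110,55),(211,75),(181,217),(79,197)]
for tag,uv in(("raw",f(L)),("ref",dark(t,f(L),1.8))):
    P=t.plane(uv,.01)[:,:2]; ax(P,"foot"+tag,[0,1],[2,3]); print(P*1000)
L=[(103,48),(219,73),(192,224),(73,197)]; P=t.plane(f(L),.01)[:,:2]; ax(P,"footcorn",[0,1],[2,3]); 
L=[(143,290),(268,425),(440,373)];P=s.plane(dark(s,fs(L),1.8),.01)[:,:2];print("scene screws",P*1000)
E
```

```text
Araw [ 508.02504487 -108.55712782] long-axis deg 10.784758271735138 len 34.30945415708198
Aref [ 508.43243031 -108.274118  ] long-axis deg 10.572479443671087 len 33.90711918668099
Braw [ 462.50288816 -285.87517601] long-axis deg -39.57885117370156 len 34.165861688813315
Bref [ 462.49743131 -285.36042121] long-axis deg -39.336961779172825 len 33.888674136477306
footraw [531.20245985 106.67393391] long-axis deg -11.30130632517676 len 104.1207007971538
[[589.14079706 133.01830554]
 [575.36594291  59.92518453]
 [473.37987492  80.21820092]
 [486.92322451 153.53404466]]
footref [531.68341873 106.85431868] long-axis deg -10.821122000584198 len 105.44275740068589
[[590.5517706  133.69439927]
 [576.38285233  60.21805414]
 [472.6296199   79.78938026]
 [487.16943207 153.71544105]]
footcorn [531.59418291 105.61342662] long-axis deg -9.936577841231822 len 109.47702344813067
scene screws [[470.89751044  80.17715356]
 [574.70405736  59.10539511]
 [588.42264961 133.23853375]]
```

```bash
cat >> h.py <<'E'
def goal(x,y,z,yaw):
    s,m=st(); cur=np.degrees(np.arctan2(m[1,0],m[0,0])); d=(yaw-cur+90)%180-90
    e=np.array([x,y,z])-s["position"]
    M=R.from_euler('z',d,degrees=True).as_matrix()@m
    print("pos",s["position"].round(4),"tilt",m[:2,2].round(4),"yaw",round(cur,2),"-> rz",round(-d,2)," shift now(mm)",(m.T@e*1e3).round(1)," after turn",(M.T@e*1e3).round(1),"t",s["clock"])
E
python3 -m pendant '[{"rz":6.5},{"rz":6.5},{"rz":6.5},{"rz":6.5},{"rz":6.5},{"rz":6.5},{"rz":6.5},{"rz":6.5},{"rz":6.5},{"rz":6.5},{}]'
python3 -c "
from h import *
goal(.4620,-.2856,.10,-39.4)"
```

```text
pos [ 0.2505 -0.5174  0.231 ] tilt [-0.0002  0.0005] yaw 25.83 -> rz 65.23  shift now(mm) [ 291.4 -116.4  131.1]  after turn [  16.3 -313.3  131.2] t 0.3invalid input
```

```bash

python3 -m pendant '[{"rz":6.5},{"rz":6.5},{"rz":6.5},{"rz":6.5},{"rz":6.5},{"rz":6.5},{"rz":6.5},{"rz":6.5},{"rz":6.5},{"rz":6.5},{"dx":0}]'
python3 -c "
from h import *
goal(.4620,-.2856,.10,-39.4)"
```

```text
pos [ 0.2505 -0.5174  0.231 ] tilt [-0.0002  0.0005] yaw 25.83 -> rz 65.23  shift now(mm) [ 291.4 -116.4  131.1]  after turn [  16.3 -313.3  131.2] t 0.3invalid input
```

```bash

python3 -m pendant '[{"dx":0,"dy":0,"dz":0,"rx":0,"ry":0,"rz":5.2,"hand":0.085},{"dx":0,"dy":0,"dz":0,"rx":0,"ry":0,"rz":5.2,"hand":0.085}]'; echo; python3 -m pendant '[{"rz":6.5,"hand":0.085}]'; echo;  python3 -m pendant '[{"dx":0,"dy":0,"dz":0,"rx":0,"ry":0,"rz":2}]'
python3 -c "
from h import *
goal(.4620,-.2856,.10,-39.4)"; python3 -m pendant --help
```

```text
clock: 0.47
position: [0.2505, -0.5175, 0.2312]
ee_rot: [-0.0, 0.991, 0.132, -0.0]
contact_force: [-0.4, -0.1, -0.4]
width: 0.0847
gripper_force: 0.0


pos [ 0.2505 -0.5175  0.2312] tilt [-0.      0.0002] yaw 15.18 -> rz 54.58  shift now(mm) [ 264.9 -168.4  131.2]  after turn [  16.2 -313.4  131.2] t 0.4667invalid input
invalid input
invalid input: not JSON, or not a number
```

```bash

python3 -m pendant '[{"dx":0,"dy":0,"dz":0.005,"rx":0,"ry":0,"rz":6.8,"hand":0.085},{"dx":0,"dy":0,"dz":0.008,"rx":0,"ry":0,"rz":6.8,"hand":0.085},{"dx":0,"dy":0,"dz":0.008,"rx":0,"ry":0,"rz":6.8,"hand":0.085},{"dx":0,"dy":0,"dz":0.008,"rx":0,"ry":0,"rz":6.8,"hand":0.085},{"dx":0,"dy":0,"dz":0.008,"rx":0,"ry":0,"rz":6.8,"hand":0.085},{"dx":0,"dy":0,"dz":0.008,"rx":0,"ry":0,"rz":6.8,"hand":0.085},{"dx":0,"dy":0,"dz":0.008,"rx":0,"ry":0,"rz":6.8,"hand":0.085},{"dx":0,"dy":0,"dz":0.008,"rx":0,"ry":0,"rz":6.8,"hand":0.085}]' >/dev/null
python3 -m pendant '[{"dx":0.001,"dy":-0.020,"dz":0.005,"rx":0,"ry":0,"rz":0,"hand":0.085},{"dx":0.002,"dy":-0.030,"dz":0.008,"rx":0,"ry":0,"rz":0,"hand":0.085},{"dx":0.002,"dy":-0.035,"dz":0.008,"rx":0,"ry":0,"rz":0,"hand":0.085},{"dx":0.002,"dy":-0.035,"dz":0.008,"rx":0,"ry":0,"rz":0,"hand":0.085},{"dx":0.002,"dy":-0.035,"dz":0.008,"rx":0,"ry":0,"rz":0,"hand":0.085},{"dx":0.002,"dy":-0.035,"dz":0.008,"rx":0,"ry":0,"rz":0,"hand":0.085},{"dx":0.002,"dy":-0.035,"dz":0.008,"rx":0,"ry":0,"rz":0,"hand":0.085},{"dx":0.002,"dy":-0.035,"dz":0.008,"rx":0,"ry":0,"rz":0,"hand":0.085},{"dx":0.001,"dy":-0.030,"dz":0.006,"rx":0,"ry":0,"rz":0,"hand":0.085},{"dx":0,"dy":-0.020,"dz":0.003,"rx":0,"ry":0,"rz":0,"hand":0.085},{"dx":0,"dy":-0.003,"dz":0,"rx":0,"ry":0,"rz":0,"hand":0.085},{"dx":0,"dy":0,"dz":0,"rx":0,"ry":0,"rz":0,"hand":0.085}]'
python3 -c "
from h import *
s=Cam('scene')
u=s.im
P=s.plane([[(116)*1.,227]],.018);print(P)
cv2.imwrite('pics/c1.png',cv2.resize(u[120:270,60:260],None,fx=4,fy=4,interpolation=2))
goal(.4620,-.2856,.006,-39.4)"
```

```text
clock: 2.13
position: [0.4604, -0.2833, 0.1001]
ee_rot: [0.0, 0.943, -0.332, -0.0]
contact_force: [-0.1, -0.5, -0.9]
width: 0.0847
gripper_force: 0.0
[[ 0.47473013 -0.28827938  0.018     ]]
pos [ 0.4599 -0.2844  0.1004] tilt [-0.0003 -0.0007] yaw -38.88 -> rz 0.52  shift now(mm) [ 2.4 -0.4 94.4]  after turn [ 2.4 -0.4 94.4] t 2.1833
```

View pics/c1.png

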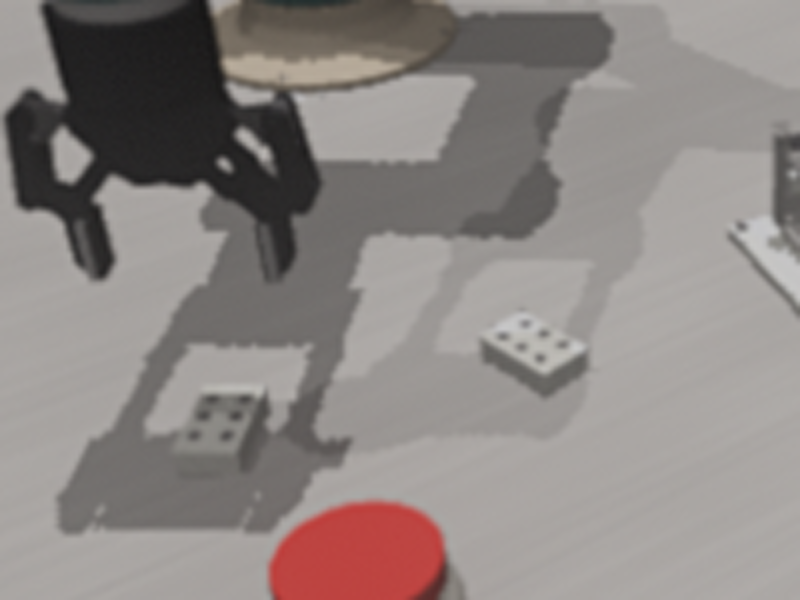

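The crop shows the gripper above B with all six dimples of both plates visible (B about (190–245,398–437), A about (500–563,323–358)), so I can check the plates in the second view.

```bash
python3 -c "
from h import *
s=Cam('scene')
f=lambda L:(np.array(L,float)+.5)/4-.5+[60,120]
for L in ([(213,400),(243,400),(203,415),(235,416),(193,436),(227,436)],[(526,323),(500,337),(544,332),(521,347),(563,345),(541,358)]):
  for uv in (f(L),dark(s,f(L),1.4)):
    P=s.plane(uv,.018)[:,:2]; v=P[:2].mean(0)-P[4:].mean(0); print(P.mean(0)*1e3,np.degrees(np.arctan2(v[1],v[0])),np.linalg.norm(v))
"
```

```text
[ 461.82508019 -286.55125877] 140.0264702105343 0.032375840437331674
[ 461.36414679 -286.31088052] 140.09471726450047 0.03163539759043452
[ 507.81716045 -109.2887511 ] -168.56894002875055 0.03452182182975236
[ 507.78105448 -109.3121849 ] -169.437677198708 0.033354634469391
```

```bash

python3 -m pendant '[{"dx":0.002,"dy":0,"dz":0.010,"rx":0,"ry":0,"rz":0.5,"hand":0.085},{"dx":0,"dy":0,"dz":0.020,"rx":0,"ry":0,"rz":0,"hand":0.085},{"dx":0,"dy":0,"dz":0.025,"rx":0,"ry":0,"rz":0,"hand":0.085},{"dx":0,"dy":0,"dz":0.020,"rx":0,"ry":0,"rz":0,"hand":0.085},{"dx":0,"dy":0,"dz":0.012,"rx":0,"ry":0,"rz":0,"hand":0.085},{"dx":0,"dy":0,"dz":0.007,"rx":0,"ry":0,"rz":0,"hand":0.085},{"dx":0,"dy":0,"dz":0.002,"rx":0,"ry":0,"rz":0,"hand":0.085},{"dx":0,"dy":0,"dz":0,"rx":0,"ry":0,"rz":0,"hand":0.085},{"dx":0,"dy":0,"dz":0,"rx":0,"ry":0,"rz":0,"hand":0.085}]'
python3 -c "
from h import *
goal(.4619,-.2858,.003,-39.5)"
```

```text
clock: 2.98
position: [0.4617, -0.2864, 0.0049]
ee_rot: [0.0, 0.941, -0.338, 0.001]
contact_force: [-0.4, 0.1, 0.8]
width: 0.0849
gripper_force: 0.0
pos [ 0.4617 -0.2864  0.0049] tilt [ 0.0011 -0.001 ] yaw -39.52 -> rz -0.02  shift now(mm) [-0.3 -0.6  1.9]  after turn [-0.3 -0.6  1.9] t 2.9833
```

Well aligned. Next: down 2 mm, then close.

```bash

python3 -m pendant '[{"dx":0,"dy":-0.0005,"dz":0.002,"rx":0,"ry":0,"rz":0,"hand":0.085},{"dx":0,"dy":0,"dz":0,"rx":0,"ry":0,"rz":0,"hand":0.030},{"dx":0,"dy":0,"dz":0,"rx":0,"ry":0,"rz":0,"hand":0.025},{"dx":0,"dy":0,"dz":0,"rx":0,"ry":0,"rz":0,"hand":0.025},{"dx":0,"dy":0,"dz":0,"rx":0,"ry":0,"rz":0,"hand":0.025},{"dx":0,"dy":0,"dz":0,"rx":0,"ry":0,"rz":0,"hand":0.025},{"dx":0,"dy":0,"dz":0,"rx":0,"ry":0,"rz":0,"hand":0.025},{"dx":0,"dy":0,"dz":0,"rx":0,"ry":0,"rz":0,"hand":0.025}]' 40
python3 -c "
from h import *
goal(.4619,-.2858,.003,-39.5)"
```

```text
clock: 3.65
position: [0.4621, -0.2854, 0.0028]
ee_rot: [0.0, 0.941, -0.338, 0.001]
contact_force: [-0.8, -0.3, 5.5]
width: 0.0349
gripper_force: 41.9
pos [ 0.4621 -0.2854  0.0028] tilt [ 0.0009 -0.0006] yaw -39.47 -> rz 0.03  shift now(mm) [ 0.1  0.4 -0.2]  after turn [ 0.1  0.4 -0.2] t 3.65
```

```bash

python3 -m pendant '[{"dx":0,"dy":0,"dz":-0.005,"rx":0,"ry":0,"rz":0,"hand":0.025},{"dx":0,"dy":0,"dz":-0.020,"rx":0,"ry":0,"rz":0,"hand":0.025},{"dx":0,"dy":0,"dz":-0.035,"rx":0,"ry":0,"rz":0,"hand":0.025},{"dx":0,"dy":0,"dz":-0.035,"rx":0,"ry":0,"rz":-6,"hand":0.025},{"dx":0,"dy":0,"dz":-0.035,"rx":0,"ry":0,"rz":-7,"hand":0.025},{"dx":0,"dy":0,"dz":-0.025,"rx":0,"ry":0,"rz":-7,"hand":0.025},{"dx":0,"dy":0,"dz":-0.010,"rx":0,"ry":0,"rz":-6,"hand":0.025},{"dx":0,"dy":0,"dz":0,"rx":0,"ry":0,"rz":-2.5,"hand":0.025},{"dx":0,"dy":0,"dz":0,"rx":0,"ry":0,"rz":0,"hand":0.025},{"dx":0,"dy":0,"dz":0,"rx":0,"ry":0,"rz":0,"hand":0.025}]'
python3 -c "
from h import *
goal(.5308,.1066,.150,-11)"
```

```text
clock: 4.48
position: [0.4612, -0.2848, 0.167]
ee_rot: [-0.0, 0.995, -0.096, -0.0]
contact_force: [0.1, -0.6, -1.3]
width: 0.0352
gripper_force: 41.3
pos [ 0.4612 -0.2848  0.167 ] tilt [-0.0009  0.0006] yaw -11.04 -> rz -0.04  shift now(mm) [  -6.6 -397.5   17.2]  after turn [  -6.3 -397.5   17.2] t 4.4833
```

```bash

python3 -m pendant '[{"dx":0,"dy":-0.020,"dz":0,"rx":0,"ry":0,"rz":0,"hand":0.025},{"dx":-0.0005,"dy":-0.035,"dz":0,"rx":0,"ry":0,"rz":0,"hand":0.025},{"dx":-0.0005,"dy":-0.035,"dz":0,"rx":0,"ry":0,"rz":0,"hand":0.025},{"dx":-0.0005,"dy":-0.035,"dz":0,"rx":0,"ry":0,"rz":0,"hand":0.025},{"dx":-0.0005,"dy":-0.035,"dz":0,"rx":0,"ry":0,"rz":0,"hand":0.025},{"dx":-0.0005,"dy":-0.035,"dz":0,"rx":0,"ry":0,"rz":0,"hand":0.025},{"dx":-0.0005,"dy":-0.035,"dz":0,"rx":0,"ry":0,"rz":0,"hand":0.025},{"dx":-0.0005,"dy":-0.035,"dz":0,"rx":0,"ry":0,"rz":0,"hand":0.025},{"dx":-0.001,"dy":-0.035,"dz":0,"rx":0,"ry":0,"rz":0,"hand":0.025},{"dx":-0.001,"dy":-0.035,"dz":0,"rx":0,"ry":0,"rz":0,"hand":0.025},{"dx":-0.001,"dy":-0.035,"dz":0,"rx":0,"ry":0,"rz":0,"hand":0.025},{"dx":0,"dy":-0.0275,"dz":0,"rx":0,"ry":0,"rz":0,"hand":0.025}]' >/dev/null
python3 -m pendant '[{"dx":0,"dy":0,"dz":0.007,"rx":0,"ry":0,"rz":0,"hand":0.025},{"dx":0,"dy":0,"dz":0.010,"rx":0,"ry":0,"rz":0,"hand":0.025},{"dx":0,"dy":0,"dz":0.007,"rx":0,"ry":0,"rz":0,"hand":0.025},{"dx":0,"dy":0,"dz":0,"rx":0,"ry":0,"rz":0,"hand":0.025},{"dx":0,"dy":0,"dz":0,"rx":0,"ry":0,"rz":0,"hand":0.025}]'
python3 -c "
from h import *
s=Cam('scene')
print(s.proj([[.5308,.1066,.087],[.5308,.1066,.14]]))
cv2.imwrite('pics/d1.png',cv2.resize(s.im[110:210,210:330],None,fx=6,fy=6,interpolation=2))
goal(.5308,.1066,.115,-11)"
```

```text
clock: 5.9
position: [0.53, 0.105, 0.1421]
ee_rot: [0.0, 0.995, -0.097, -0.001]
contact_force: [-0.5, 0.3, -1.1]
width: 0.0351
gripper_force: 41.2
[[266.65753006 157.24253122]
 [267.19932112 138.97541681]]
pos [0.5306 0.1051 0.1428] tilt [-0.0012 -0.0004] yaw -11.08 -> rz -0.08  shift now(mm) [-0.1 -1.5 27.8]  after turn [-0.1 -1.5 27.8] t 5.95
```

View pics/d1.png

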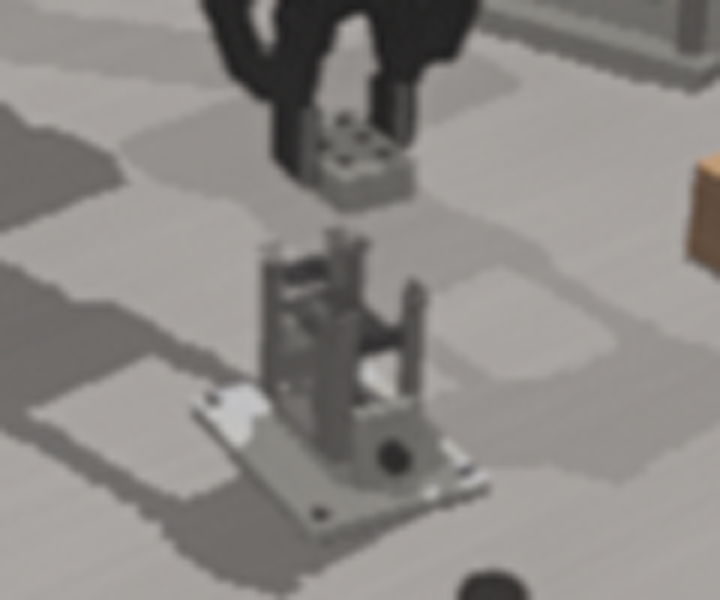

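The plate is held level and centred above the cassette, with post tops at about (270–420,240–290) in the crop. I'll correct y slightly and come down.

```bash

python3 -m pendant '[{"dx":0,"dy":-0.001,"dz":0.008,"rx":0,"ry":0,"rz":0,"hand":0.025},{"dx":0,"dy":0,"dz":0.010,"rx":0,"ry":0,"rz":0,"hand":0.025},{"dx":0,"dy":0,"dz":0.008,"rx":0,"ry":0,"rz":0,"hand":0.025},{"dx":0,"dy":0,"dz":0.004,"rx":0,"ry":0,"rz":0,"hand":0.025},{"dx":0,"dy":0,"dz":0.003,"rx":0,"ry":0,"rz":0,"hand":0.025},{"dx":0,"dy":0,"dz":0.003,"rx":0,"ry":0,"rz":0,"hand":0.025},{"dx":0,"dy":0,"dz":0.002,"rx":0,"ry":0,"rz":0,"hand":0.025},{"dx":0,"dy":0,"dz":0.002,"rx":0,"ry":0,"rz":0,"hand":0.025},{"dx":0,"dy":0,"dz":0,"rx":0,"ry":0,"rz":0,"hand":0.025}]'
python3 -c "
from h import *
goal(.5308,.1066,.115,-11)"
```

```text
clock: 6.7
position: [0.531, 0.1073, 0.103]
ee_rot: [0.0, 0.995, -0.096, -0.0]
contact_force: [0.3, -0.3, -1.2]
width: 0.0348
gripper_force: 41.2
pos [0.531  0.1073 0.103 ] tilt [-0.0003 -0.0001] yaw -10.97 -> rz 0.03  shift now(mm) [ -0.1   0.7 -12. ]  after turn [ -0.1   0.7 -12. ] t 6.7
```

```bash

python3 -m pendant '[{"dx":0,"dy":0.0005,"dz":0.002,"rx":0,"ry":0,"rz":0,"hand":0.025},{"dx":0,"dy":0,"dz":0.002,"rx":0,"ry":0,"rz":0,"hand":0.025},{"dx":0,"dy":0,"dz":0,"rx":0,"ry":0,"rz":0,"hand":0.025}]'
python3 -m pendant '[{"dx":0,"dy":0,"dz":0.001,"rx":0,"ry":0,"rz":0,"hand":0.025},{"dx":0,"dy":0,"dz":0.001,"rx":0,"ry":0,"rz":0,"hand":0.025}]'
```

```text
clock: 6.95
position: [0.5309, 0.1067, 0.099]
ee_rot: [0.0, 0.995, -0.096, -0.0]
contact_force: [-0.2, -0.7, -0.7]
width: 0.0346
gripper_force: 41.2
clock: 7.12
position: [0.5312, 0.1068, 0.0973]
ee_rot: [0.0, 0.995, -0.096, 0.0]
contact_force: [0.2, 0.8, -0.6]
width: 0.0352
gripper_force: 41.2
```

```bash

python3 -m pendant '[{"dx":0,"dy":0,"dz":0.001,"rx":0,"ry":0,"rz":0,"hand":0.025},{"dx":0,"dy":0,"dz":0.001,"rx":0,"ry":0,"rz":0,"hand":0.025}]'
python3 -c "
from h import *
goal(.5308,.1066,.115,-11)"
```

```text
clock: 7.28
position: [0.5311, 0.1068, 0.0952]
ee_rot: [0.0, 0.995, -0.096, 0.0]
contact_force: [-0.3, 0.1, -0.0]
width: 0.0351
gripper_force: 41.2
pos [0.5311 0.1068 0.0952] tilt [ 0.0001 -0.0001] yaw -10.97 -> rz 0.03  shift now(mm) [ -0.2   0.2 -19.8]  after turn [ -0.2   0.2 -19.8] t 7.2833
```

```bash
f(){ grep -E "position|contact"; }
python3 -m pendant '[{"dx":0,"dy":0,"dz":0.001,"rx":0,"ry":0,"rz":0,"hand":0.025},{"dx":0,"dy":0,"dz":0.001,"rx":0,"ry":0,"rz":0,"hand":0.025}]'|f
python3 -m pendant '[{"dx":0,"dy":0,"dz":0.001,"rx":0,"ry":0,"rz":0,"hand":0.025},{"dx":0,"dy":0,"dz":0.001,"rx":0,"ry":0,"rz":0,"hand":0.025}]'|f
python3 -m pendant '[{"dx":0,"dy":0,"dz":0.001,"rx":0,"ry":0,"rz":0,"hand":0.025},{"dx":0,"dy":0,"dz":0.001,"rx":0,"ry":0,"rz":0,"hand":0.025}]'|f
```

```text
position: [0.5311, 0.1068, 0.0932]
contact_force: [-0.1, -0.2, -0.5]
position: [0.531, 0.1068, 0.0911]
contact_force: [0.4, 0.1, -0.9]
position: [0.531, 0.1068, 0.0892]
contact_force: [0.2, 0.2, -1.1]
```

```bash
f(){ grep -E "position|contact"; }
python3 -m pendant '[{"dx":0,"dy":0,"dz":0.001,"rx":0,"ry":0,"rz":0,"hand":0.025},{"dx":0,"dy":0,"dz":0.001,"rx":0,"ry":0,"rz":0,"hand":0.025}]'|f
python3 -m pendant '[{"dx":0,"dy":0,"dz":0.001,"rx":0,"ry":0,"rz":0,"hand":0.025},{"dx":0,"dy":0,"dz":0.001,"rx":0,"ry":0,"rz":0,"hand":0.025}]'|f
python3 -m pendant '[{"dx":0,"dy":0,"dz":0.001,"rx":0,"ry":0,"rz":0,"hand":0.025},{"dx":0,"dy":0,"dz":0.001,"rx":0,"ry":0,"rz":0,"hand":0.025}]'|f
```

```text
position: [0.5311, 0.1068, 0.0872]
contact_force: [-0.2, -0.4, -1.1]
position: [0.5311, 0.1068, 0.0852]
contact_force: [-0.0, -0.0, -0.8]
position: [0.531, 0.1068, 0.0832]
contact_force: [-0.0, -0.2, 0.3]
```

```bash
f(){ grep -E "position|contact"; }
python3 -m pendant '[{"dx":0,"dy":0,"dz":0.001,"rx":0,"ry":0,"rz":0,"hand":0.025}]'|f
python3 -m pendant '[{"dx":0,"dy":0,"dz":0.001,"rx":0,"ry":0,"rz":0,"hand":0.025}]'|f
python3 -m pendant '[{"dx":0,"dy":0,"dz":0.001,"rx":0,"ry":0,"rz":0,"hand":0.025}]'|f
```

```text
position: [0.5308, 0.1068, 0.0823]
contact_force: [-0.6, 1.3, 2.6]
position: [0.5311, 0.1068, 0.0816]
contact_force: [-0.6, 0.4, 3.8]
position: [0.5314, 0.1068, 0.0808]
contact_force: [-0.4, 0.8, 5.5]
```

Contact is at TCP z ≈ 83 mm and lateral force is tiny, so the fit is good. I'll keep pressing straight down with the grip at 12 mm/s.

```bash
f(){ grep -E "position|contact|width"; }
python3 -m pendant '[{"dx":0,"dy":0,"dz":0.001,"rx":0,"ry":0,"rz":0,"hand":0.025},{"dx":0,"dy":0,"dz":0.001,"rx":0,"ry":0,"rz":0,"hand":0.025},{"dx":0,"dy":0,"dz":0.001,"rx":0,"ry":0,"rz":0,"hand":0.025}]' 60|f
python3 -m pendant '[{"dx":0,"dy":0,"dz":0.001,"rx":0,"ry":0,"rz":0,"hand":0.025},{"dx":0,"dy":0,"dz":0.001,"rx":0,"ry":0,"rz":0,"hand":0.025},{"dx":0,"dy":0,"dz":0.001,"rx":0,"ry":0,"rz":0,"hand":0.025}]'|f
```

```text
position: [0.532, 0.1067, 0.0783]
contact_force: [-0.8, -0.2, 8.5]
width: 0.0342
position: [0.5313, 0.1068, 0.0743]
contact_force: [-1.4, 0.7, 6.5]
width: 0.0344
```

```bash
f(){ grep -E "position|contact"; }
python3 -m pendant '[{"dx":0,"dy":0,"dz":0.001,"rx":0,"ry":0,"rz":0,"hand":0.025},{"dx":0,"dy":0,"dz":0.001,"rx":0,"ry":0,"rz":0,"hand":0.025},{"dx":0,"dy":0,"dz":0.001,"rx":0,"ry":0,"rz":0,"hand":0.025},{"dx":0,"dy":0,"dz":0.001,"rx":0,"ry":0,"rz":0,"hand":0.025}]'|f
python3 -m pendant '[{"dx":0,"dy":0,"dz":0.001,"rx":0,"ry":0,"rz":0,"hand":0.025},{"dx":0,"dy":0,"dz":0.001,"rx":0,"ry":0,"rz":0,"hand":0.025},{"dx":0,"dy":0,"dz":0.001,"rx":0,"ry":0,"rz":0,"hand":0.025},{"dx":0,"dy":0,"dz":0.001,"rx":0,"ry":0,"rz":0,"hand":0.025}]'|f
python3 -m pendant '[{"dx":0,"dy":0,"dz":0.001,"rx":0,"ry":0,"rz":0,"hand":0.025},{"dx":0,"dy":0,"dz":0.001,"rx":0,"ry":0,"rz":0,"hand":0.025},{"dx":0,"dy":0,"dz":0.001,"rx":0,"ry":0,"rz":0,"hand":0.025},{"dx":0,"dy":0,"dz":0.001,"rx":0,"ry":0,"rz":0,"hand":0.025}]'|f
```

```text
position: [0.5313, 0.1068, 0.0705]
contact_force: [-0.1, -0.2, 4.9]
position: [0.5313, 0.1068, 0.0665]
contact_force: [-1.1, 0.1, 6.2]
position: [0.5313, 0.1068, 0.0626]
contact_force: [-1.3, -0.1, 6.2]
```

```bash
f(){ grep -E "position|contact|width"; }
python3 -m pendant '[{"dx":0,"dy":0,"dz":0.001,"rx":0,"ry":0,"rz":0,"hand":0.025},{"dx":0,"dy":0,"dz":0.001,"rx":0,"ry":0,"rz":0,"hand":0.025},{"dx":0,"dy":0,"dz":0.001,"rx":0,"ry":0,"rz":0,"hand":0.025},{"dx":0,"dy":0,"dz":0,"rx":0,"ry":0,"rz":0,"hand":0.025}]'|f
python3 -m pendant '[{"dx":0,"dy":0,"dz":0.001,"rx":0,"ry":0,"rz":0,"hand":0.025},{"dx":0,"dy":0,"dz":0.001,"rx":0,"ry":0,"rz":0,"hand":0.025},{"dx":0,"dy":0,"dz":0.001,"rx":0,"ry":0,"rz":0,"hand":0.025},{"dx":0,"dy":0,"dz":0,"rx":0,"ry":0,"rz":0,"hand":0.025}]'|f
python3 -m pendant '[{"dx":0,"dy":0,"dz":0,"rx":0,"ry":0,"rz":0,"hand":0.05},{"dx":0,"dy":0,"dz":0,"rx":0,"ry":0,"rz":0,"hand":0.05},{"dx":0,"dy":0,"dz":0,"rx":0,"ry":0,"rz":0,"hand":0.05},{"dx":0,"dy":0,"dz":0,"rx":0,"ry":0,"rz":0,"hand":0.05}]'|f
```

```text
position: [0.5313, 0.1068, 0.0594]
contact_force: [-0.5, -0.7, 4.6]
width: 0.0345
position: [0.5312, 0.1068, 0.056]
contact_force: [-0.9, -0.9, 1.7]
width: 0.0344
position: [0.5307, 0.1067, 0.0559]
contact_force: [1.4, -0.7, -0.2]
width: 0.0499
```

```bash
f(){ grep -E "position|contact|width"; }
python3 -m pendant '[{"dx":0,"dy":0,"dz":-0.003,"rx":0,"ry":0,"rz":0,"hand":0.05},{"dx":0,"dy":0,"dz":-0.006,"rx":0,"ry":0,"rz":0,"hand":0.05},{"dx":0,"dy":0,"dz":-0.010,"rx":0,"ry":0,"rz":0,"hand":0.05},{"dx":0,"dy":0,"dz":-0.015,"rx":0,"ry":0,"rz":0,"hand":0.05},{"dx":0,"dy":0,"dz":-0.025,"rx":0,"ry":0,"rz":0,"hand":0.05},{"dx":0,"dy":0,"dz":-0.025,"rx":0,"ry":0,"rz":0,"hand":0.085},{"dx":0,"dy":0,"dz":-0.020,"rx":0,"ry":0,"rz":0,"hand":0.085},{"dx":0,"dy":0,"dz":-0.010,"rx":0,"ry":0,"rz":0,"hand":0.085},{"dx":0,"dy":0,"dz":0,"rx":0,"ry":0,"rz":0,"hand":0.085}]'|f
python3 -c "
from h import *
s=Cam('scene');t=Cam('top')
a=cv2.resize(s.im[140:205,235:305],None,fx=6,fy=6,interpolation=2);b=cv2.resize(t.im[180:245,195:255],None,fx=6,fy=6,interpolation=2)
cv2.imwrite('pics/e1.png',np.hstack([a,b]))
goal(.5081,-.1088,.10,10.6)"
```

```text
position: [0.5329, 0.1069, 0.1736]
contact_force: [0.7, -0.1, 0.2]
width: 0.0847
pos [0.5307 0.1067 0.1703] tilt [ 0.0001 -0.0001] yaw -10.97 -> rz -21.57  shift now(mm) [ 18.8 215.9  70.3]  after turn [-61.9 207.7  70.3] t 11.8833
```

View pics/e1.png

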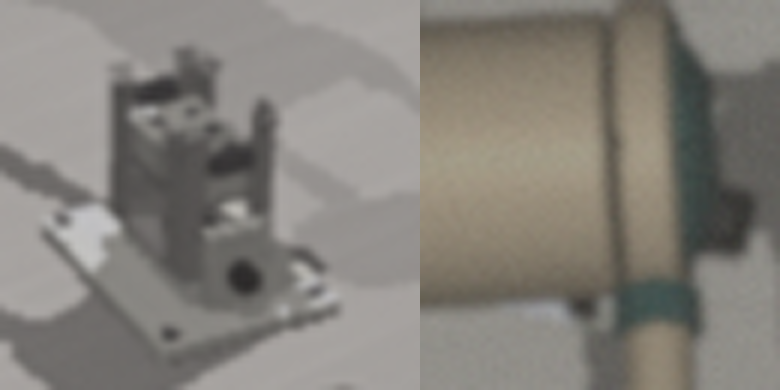

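The plate sits in the cassette well below the post tops, dimples up at about (150–215,115–128), with the dark lips over its ends, so it's clicked in. Now plate A.

```bash
f(){ grep -E "position|contact|width"; }
python3 -m pendant '[{"dx":0,"dy":0,"dz":0,"rx":0,"ry":0,"rz":-5.4,"hand":0.085},{"dx":0,"dy":0,"dz":0,"rx":0,"ry":0,"rz":-5.4,"hand":0.085},{"dx":0,"dy":0,"dz":0,"rx":0,"ry":0,"rz":-5.4,"hand":0.085},{"dx":0,"dy":0,"dz":0,"rx":0,"ry":0,"rz":-5.4,"hand":0.085},{"dx":-0.005,"dy":0.020,"dz":0,"rx":0,"ry":0,"rz":0,"hand":0.085},{"dx":-0.010,"dy":0.035,"dz":0,"rx":0,"ry":0,"rz":0,"hand":0.085},{"dx":-0.010,"dy":0.035,"dz":0.005,"rx":0,"ry":0,"rz":0,"hand":0.085},{"dx":-0.010,"dy":0.035,"dz":0.010,"rx":0,"ry":0,"rz":0,"hand":0.085},{"dx":-0.010,"dy":0.035,"dz":0.015,"rx":0,"ry":0,"rz":0,"hand":0.085},{"dx":-0.010,"dy":0.030,"dz":0.020,"rx":0,"ry":0,"rz":0,"hand":0.085},{"dx":-0.007,"dy":0.017,"dz":0.020,"rx":0,"ry":0,"rz":0,"hand":0.085},{"dx":0,"dy":0,"dz":0,"rx":0,"ry":0,"rz":0,"hand":0.085}]'|f
python3 -m pendant '[{"dx":0,"dy":0,"dz":0,"rx":0,"ry":0,"rz":0,"hand":0.085}]'|f
python3 -c "
from h import *
goal(.5081,-.1088,.003,10.6)"
```

```text
position: [0.5038, -0.1103, 0.0952]
contact_force: [-0.8, 1.1, -0.1]
width: 0.0852
position: [0.5062, -0.1081, 0.0979]
contact_force: [-0.1, 0.4, 1.0]
width: 0.0851
pos [ 0.5062 -0.1081  0.0979] tilt [-0.0056  0.0024] yaw 10.48 -> rz -0.12  shift now(mm) [ 2.2  1.3 94.9]  after turn [ 2.2  1.3 94.9] t 12.9667
```

```bash
f(){ grep -E "position|contact|width"; }
python3 -m pendant '[{"dx":0,"dy":0,"dz":0.010,"rx":0,"ry":0,"rz":0,"hand":0.085},{"dx":0,"dy":0,"dz":0.020,"rx":0,"ry":0,"rz":0,"hand":0.085},{"dx":0,"dy":0,"dz":0.020,"rx":0,"ry":0,"rz":0,"hand":0.085},{"dx":0,"dy":0,"dz":0.015,"rx":0,"ry":0,"rz":0,"hand":0.085},{"dx":0,"dy":0,"dz":0.005,"rx":0,"ry":0,"rz":0,"hand":0.085},{"dx":0,"dy":0,"dz":0,"rx":0,"ry":0,"rz":0,"hand":0.085},{"dx":0,"dy":0,"dz":0,"rx":0,"ry":0,"rz":0,"hand":0.085}]'|f
python3 -c "
from h import *
goal(.5081,-.1088,.003,10.6)"
```

```text
position: [0.5089, -0.1074, 0.0307]
contact_force: [1.1, -0.2, -0.2]
width: 0.0852
pos [ 0.5089 -0.1074  0.0307] tilt [ 0.0008 -0.0002] yaw 10.71 -> rz 0.11  shift now(mm) [-1.1  1.2 27.7]  after turn [-1.1  1.2 27.7] t 13.55
```

```bash
f(){ grep -E "position|contact|width"; }
python3 -m pendant '[{"dx":-0.001,"dy":0.001,"dz":0.010,"rx":0,"ry":0,"rz":0,"hand":0.085},{"dx":0,"dy":0,"dz":0.010,"rx":0,"ry":0,"rz":0,"hand":0.085},{"dx":0,"dy":0,"dz":0.005,"rx":0,"ry":0,"rz":0,"hand":0.085},{"dx":0,"dy":0,"dz":0.0025,"rx":0,"ry":0,"rz":0,"hand":0.085},{"dx":0,"dy":0,"dz":0,"rx":0,"ry":0,"rz":0,"hand":0.06},{"dx":0,"dy":0,"dz":0,"rx":0,"ry":0,"rz":0,"hand":0.025},{"dx":0,"dy":0,"dz":0,"rx":0,"ry":0,"rz":0,"hand":0.025},{"dx":0,"dy":0,"dz":0,"rx":0,"ry":0,"rz":0,"hand":0.025},{"dx":0,"dy":0,"dz":0,"rx":0,"ry":0,"rz":0,"hand":0.025},{"dx":0,"dy":0,"dz":0,"rx":0,"ry":0,"rz":0,"hand":0.025},{"dx":0,"dy":0,"dz":0,"rx":0,"ry":0,"rz":0,"hand":0.025}]' 40|f
python3 -c "
from h import *
goal(.5081,-.1088,.003,10.6)"
```

```text
position: [0.5081, -0.1095, 0.0034]
contact_force: [-0.1, 0.1, 4.5]
width: 0.0347
pos [ 0.5081 -0.1095  0.0034] tilt [ 0.0013 -0.0006] yaw 10.63 -> rz 0.03  shift now(mm) [ 0.2 -0.7  0.4]  after turn [ 0.2 -0.7  0.4] t 14.4667
```

```bash
f(){ grep -E "position|contact|width"; }
python3 -m pendant '[{"dx":0,"dy":0,"dz":-0.005,"rx":0,"ry":0,"rz":0,"hand":0.025},{"dx":0,"dy":0,"dz":-0.020,"rx":0,"ry":0,"rz":0,"hand":0.025},{"dx":0,"dy":0,"dz":-0.035,"rx":0,"ry":0,"rz":0,"hand":0.025},{"dx":0,"dy":0,"dz":-0.035,"rx":0,"ry":0,"rz":5.4,"hand":0.025},{"dx":0,"dy":0,"dz":-0.035,"rx":0,"ry":0,"rz":5.4,"hand":0.025},{"dx":0,"dy":0,"dz":-0.025,"rx":0,"ry":0,"rz":5.4,"hand":0.025},{"dx":0,"dy":0,"dz":-0.010,"rx":0,"ry":0,"rz":5.4,"hand":0.025},{"dx":0,"dy":0,"dz":0,"rx":0,"ry":0,"rz":0,"hand":0.025},{"dx":0,"dy":0,"dz":0,"rx":0,"ry":0,"rz":0,"hand":0.025},{"dx":0,"dy":0,"dz":0,"rx":0,"ry":0,"rz":0,"hand":0.025}]'|f
python3 -c "
from h import *
goal(.5311,.1068,.150,-11)"
```

```text
position: [0.5063, -0.1088, 0.1664]
contact_force: [-1.0, 0.1, -1.5]
width: 0.0348
pos [ 0.5063 -0.1088  0.1664] tilt [-0.0029  0.001 ] yaw -10.86 -> rz 0.14  shift now(mm) [ -16.2 -216.4   16.5]  after turn [ -16.7 -216.4   16.5] t 15.3
```

```bash
f(){ grep -E "position|contact|width"; }
python3 -m pendant '[{"dx":-0.002,"dy":-0.018,"dz":0,"rx":0,"ry":0,"rz":0,"hand":0.025},{"dx":-0.003,"dy":-0.033,"dz":0,"rx":0,"ry":0,"rz":0,"hand":0.025},{"dx":-0.003,"dy":-0.035,"dz":0,"rx":0,"ry":0,"rz":0,"hand":0.025},{"dx":-0.003,"dy":-0.035,"dz":0,"rx":0,"ry":0,"rz":0,"hand":0.025},{"dx":-0.003,"dy":-0.035,"dz":0,"rx":0,"ry":0,"rz":0,"hand":0.025},{"dx":-0.002,"dy":-0.033,"dz":0,"rx":0,"ry":0,"rz":0,"hand":0.025},{"dx":-0.001,"dy":-0.020,"dz":0,"rx":0,"ry":0,"rz":0,"hand":0.025},{"dx":0,"dy":-0.007,"dz":0.010,"rx":0,"ry":0,"rz":0,"hand":0.025},{"dx":0,"dy":0,"dz":0.020,"rx":0,"ry":0,"rz":0,"hand":0.025},{"dx":0,"dy":0,"dz":0.015,"rx":0,"ry":0,"rz":0,"hand":0.025},{"dx":0,"dy":0,"dz":0.005,"rx":0,"ry":0,"rz":0,"hand":0.025},{"dx":0,"dy":0,"dz":0,"rx":0,"ry":0,"rz":0,"hand":0.025}]'|f
python3 -m pendant '[{"dx":0,"dy":0,"dz":0,"rx":0,"ry":0,"rz":0,"hand":0.025},{"dx":0,"dy":0,"dz":0,"rx":0,"ry":0,"rz":0,"hand":0.025},{"dx":0,"dy":0,"dz":0,"rx":0,"ry":0,"rz":0,"hand":0.025},{"dx":0,"dy":0,"dz":0,"rx":0,"ry":0,"rz":0,"hand":0.025}]'|f
python3 -c "
from h import *
goal(.5311,.1068,.0834,-11)"
```

```text
position: [0.5297, 0.1053, 0.1148]
contact_force: [-0.2, 0.2, -1.7]
width: 0.0351
position: [0.5326, 0.1058, 0.1186]
contact_force: [0.1, 0.2, -0.8]
width: 0.0353
pos [0.5326 0.1058 0.1186] tilt [0.0018 0.    ] yaw -10.99 -> rz 0.01  shift now(mm) [-1.7 -0.7 35.2]  after turn [-1.7 -0.7 35.2] t 16.6333
```

```bash
f(){ grep -E "position|contact|width"; }
python3 -m pendant '[{"dx":-0.001,"dy":-0.0005,"dz":0.005,"rx":0,"ry":0,"rz":0,"hand":0.025},{"dx":0,"dy":0,"dz":0.006,"rx":0,"ry":0,"rz":0,"hand":0.025},{"dx":0,"dy":0,"dz":0.005,"rx":0,"ry":0,"rz":0,"hand":0.025},{"dx":0,"dy":0,"dz":0.002,"rx":0,"ry":0,"rz":0,"hand":0.025},{"dx":0,"dy":0,"dz":0,"rx":0,"ry":0,"rz":0,"hand":0.025},{"dx":0,"dy":0,"dz":0,"rx":0,"ry":0,"rz":0,"hand":0.025},{"dx":0,"dy":0,"dz":0,"rx":0,"ry":0,"rz":0,"hand":0.025}]'|f
python3 -c "
from h import *
goal(.5311,.1068,.0836,-11)"
```

```text
position: [0.5312, 0.1067, 0.0998]
contact_force: [-0.1, -0.4, -1.5]
width: 0.0348
pos [0.5312 0.1067 0.0998] tilt [ 0.0003 -0.0001] yaw -10.97 -> rz 0.03  shift now(mm) [-0.1 -0.  16.2]  after turn [-0.1 -0.  16.2] t 17.2167
```

```bash
f(){ grep -E "position|contact"; }
python3 -m pendant '[{"dx":0,"dy":0,"dz":0.002,"rx":0,"ry":0,"rz":0,"hand":0.025},{"dx":0,"dy":0,"dz":0.002,"rx":0,"ry":0,"rz":0,"hand":0.025},{"dx":0,"dy":0,"dz":0.002,"rx":0,"ry":0,"rz":0,"hand":0.025}]'|f
python3 -m pendant '[{"dx":0,"dy":0,"dz":0.001,"rx":0,"ry":0,"rz":0,"hand":0.025},{"dx":0,"dy":0,"dz":0.001,"rx":0,"ry":0,"rz":0,"hand":0.025},{"dx":0,"dy":0,"dz":0.001,"rx":0,"ry":0,"rz":0,"hand":0.025}]'|f
python3 -m pendant '[{"dx":0,"dy":0,"dz":0.001,"rx":0,"ry":0,"rz":0,"hand":0.025},{"dx":0,"dy":0,"dz":0.001,"rx":0,"ry":0,"rz":0,"hand":0.025},{"dx":0,"dy":0,"dz":0.001,"rx":0,"ry":0,"rz":0,"hand":0.025}]'|f
```

```text
position: [0.5311, 0.1067, 0.0937]
contact_force: [-0.0, 0.6, -1.8]
position: [0.531, 0.1067, 0.0906]
contact_force: [-0.6, 0.8, -1.1]
position: [0.531, 0.1067, 0.0877]
contact_force: [-0.3, 0.5, -1.0]
```

```bash
f(){ grep -E "position|contact"; }
python3 -m pendant '[{"dx":0,"dy":0,"dz":0.001,"rx":0,"ry":0,"rz":0,"hand":0.025},{"dx":0,"dy":0,"dz":0.001,"rx":0,"ry":0,"rz":0,"hand":0.025},{"dx":0,"dy":0,"dz":0.001,"rx":0,"ry":0,"rz":0,"hand":0.025}]' 60|f
python3 -m pendant '[{"dx":0,"dy":0,"dz":0.001,"rx":0,"ry":0,"rz":0,"hand":0.025}]'|f
python3 -m pendant '[{"dx":0,"dy":0,"dz":0.001,"rx":0,"ry":0,"rz":0,"hand":0.025}]'|f
python3 -m pendant '[{"dx":0,"dy":0,"dz":0.001,"rx":0,"ry":0,"rz":0,"hand":0.025}]'|f
```

```text
position: [0.531, 0.1067, 0.0847]
contact_force: [0.4, 0.7, -1.2]
position: [0.5311, 0.1067, 0.0837]
contact_force: [-0.7, -0.0, -0.2]
position: [0.5312, 0.1067, 0.0829]
contact_force: [-1.4, -0.1, 3.0]
position: [0.5314, 0.1067, 0.0824]
contact_force: [-0.9, -0.1, 7.1]
```

```bash
f(){ grep -E "position|contact"; }
python3 -m pendant '[{"dx":0,"dy":0,"dz":0,"rx":0,"ry":0,"rz":0,"hand":0.025},{"dx":0,"dy":0,"dz":0,"rx":0,"ry":0,"rz":0,"hand":0.025},{"dx":0,"dy":0,"dz":0,"rx":0,"ry":0,"rz":0,"hand":0.025}]'|f
python3 -c "
from h import *
print(st()[0]['moment'])
goal(.5311,.1067,.0834,-11)"
```

```text
position: [0.5315, 0.1067, 0.0823]
contact_force: [-0.4, 0.2, 4.4]
[-0.06493357  0.09267659 -0.01132364]
pos [0.5315 0.1067 0.0823] tilt [ 0.0012 -0.0001] yaw -10.97 -> rz 0.03  shift now(mm) [-0.4  0.1 -1.1]  after turn [-0.4  0.1 -1.1] t 18.7167
```

```bash
f(){ grep -E "position|contact"; }
python3 -m pendant '[{"dx":0.0005,"dy":0,"dz":0.001,"rx":0,"ry":0,"rz":0,"hand":0.025},{"dx":0,"dy":0,"dz":0,"rx":0,"ry":0,"rz":0,"hand":0.025}]'|f
python3 -m pendant '[{"dx":0,"dy":0,"dz":0.001,"rx":0,"ry":0,"rz":0,"hand":0.025},{"dx":0,"dy":0,"dz":0,"rx":0,"ry":0,"rz":0,"hand":0.025}]'|f
```

```text
position: [0.532, 0.1066, 0.0814]
contact_force: [-0.9, -0.1, 6.4]
position: [0.5323, 0.1067, 0.0806]
contact_force: [-0.3, 0.1, 6.4]
```

```bash
f(){ grep -E "position|contact"; }
python3 -m pendant '[{"dx":0,"dy":0,"dz":0.001,"rx":0,"ry":0,"rz":0,"hand":0.025},{"dx":0,"dy":0,"dz":0.001,"rx":0,"ry":0,"rz":0,"hand":0.025}]'|f
python3 -m pendant '[{"dx":0,"dy":0,"dz":0.001,"rx":0,"ry":0,"rz":0,"hand":0.025},{"dx":0,"dy":0,"dz":0.001,"rx":0,"ry":0,"rz":0,"hand":0.025}]'|f
python3 -m pendant '[{"dx":0,"dy":0,"dz":0.001,"rx":0,"ry":0,"rz":0,"hand":0.025},{"dx":0,"dy":0,"dz":0.001,"rx":0,"ry":0,"rz":0,"hand":0.025}]'|f
```

```text
position: [0.5327, 0.1066, 0.0791]
contact_force: [-0.8, -0.2, 10.8]
position: [0.5325, 0.1066, 0.0764]
contact_force: [0.8, -0.2, 6.2]
position: [0.5325, 0.1066, 0.0743]
contact_force: [0.0, 0.0, 6.0]
```

```bash
f(){ grep -E "position|contact"; }
python3 -m pendant '[{"dx":0,"dy":0,"dz":0.001,"rx":0,"ry":0,"rz":0,"hand":0.025},{"dx":0,"dy":0,"dz":0.001,"rx":0,"ry":0,"rz":0,"hand":0.025},{"dx":0,"dy":0,"dz":0.001,"rx":0,"ry":0,"rz":0,"hand":0.025}]'|f
python3 -m pendant '[{"dx":0,"dy":0,"dz":0.001,"rx":0,"ry":0,"rz":0,"hand":0.025},{"dx":0,"dy":0,"dz":0.001,"rx":0,"ry":0,"rz":0,"hand":0.025},{"dx":0,"dy":0,"dz":0.001,"rx":0,"ry":0,"rz":0,"hand":0.025}]'|f
python3 -m pendant '[{"dx":0,"dy":0,"dz":0.001,"rx":0,"ry":0,"rz":0,"hand":0.025},{"dx":0,"dy":0,"dz":0.001,"rx":0,"ry":0,"rz":0,"hand":0.025},{"dx":0,"dy":0,"dz":0.001,"rx":0,"ry":0,"rz":0,"hand":0.025}]'|f
```

```text
position: [0.5325, 0.1066, 0.0713]
contact_force: [-0.2, -0.8, 5.8]
position: [0.5325, 0.1066, 0.0683]
contact_force: [-0.6, 0.2, 5.9]
position: [0.5325, 0.1066, 0.0654]
contact_force: [1.1, -0.1, 7.2]
```

```bash
f(){ grep -E "position|contact"; }
python3 -m pendant '[{"dx":0,"dy":0,"dz":0.001,"rx":0,"ry":0,"rz":0,"hand":0.025},{"dx":0,"dy":0,"dz":0.001,"rx":0,"ry":0,"rz":0,"hand":0.025},{"dx":0,"dy":0,"dz":0.001,"rx":0,"ry":0,"rz":0,"hand":0.025},{"dx":0,"dy":0,"dz":0.001,"rx":0,"ry":0,"rz":0,"hand":0.025}]'|f
python3 -m pendant '[{"dx":0,"dy":0,"dz":0.0005,"rx":0,"ry":0,"rz":0,"hand":0.025},{"dx":0,"dy":0,"dz":0.0005,"rx":0,"ry":0,"rz":0,"hand":0.025}]'|f
python3 -m pendant '[{"dx":0,"dy":0,"dz":0.0005,"rx":0,"ry":0,"rz":0,"hand":0.025}]'|f
python3 -m pendant '[{"dx":0,"dy":0,"dz":0.0005,"rx":0,"ry":0,"rz":0,"hand":0.025}]'|f
python3 -m pendant '[{"dx":0,"dy":0,"dz":0,"rx":0,"ry":0,"rz":0,"hand":0.025},{"dx":0,"dy":0,"dz":0,"rx":0,"ry":0,"rz":0,"hand":0.025}]'|f
```

```text
position: [0.5325, 0.1066, 0.0615]
contact_force: [-0.0, 0.6, 7.2]
position: [0.5325, 0.1066, 0.0603]
contact_force: [-0.1, 0.5, 6.9]
position: [0.5325, 0.1066, 0.0598]
contact_force: [-0.4, -0.2, 6.4]
position: [0.5324, 0.1066, 0.0591]
contact_force: [1.4, -0.1, 3.9]
position: [0.5324, 0.1066, 0.0589]
contact_force: [2.2, -0.6, 3.2]
```

```bash
f(){ grep -E "position|contact"; }
python3 -m pendant '[{"dx":0,"dy":0,"dz":0.0005,"rx":0,"ry":0,"rz":0,"hand":0.025},{"dx":0,"dy":0,"dz":0,"rx":0,"ry":0,"rz":0,"hand":0.025}]'|f
python3 -m pendant '[{"dx":0,"dy":0,"dz":0.0005,"rx":0,"ry":0,"rz":0,"hand":0.025},{"dx":0,"dy":0,"dz":0,"rx":0,"ry":0,"rz":0,"hand":0.025}]'|f
```

```text
position: [0.5324, 0.1066, 0.0584]
contact_force: [2.5, -0.2, 2.5]
position: [0.5321, 0.1066, 0.0579]
contact_force: [3.5, 0.2, 3.2]
```

```bash
f(){ grep -E "position|contact|width"; }
python3 -m pendant '[{"dx":0,"dy":0,"dz":0.0005,"rx":0,"ry":0,"rz":0,"hand":0.025},{"dx":0,"dy":0,"dz":0,"rx":0,"ry":0,"rz":0,"hand":0.025}]'|f
python3 -m pendant '[{"dx":0,"dy":0,"dz":0,"rx":0,"ry":0,"rz":0,"hand":0.05},{"dx":0,"dy":0,"dz":0,"rx":0,"ry":0,"rz":0,"hand":0.05},{"dx":0,"dy":0,"dz":0,"rx":0,"ry":0,"rz":0,"hand":0.05},{"dx":0,"dy":0,"dz":0,"rx":0,"ry":0,"rz":0,"hand":0.05}]'|f
```

```text
position: [0.5322, 0.1066, 0.0576]
contact_force: [2.4, 0.1, 5.5]
width: 0.0341
position: [0.5301, 0.1065, 0.0565]
contact_force: [0.1, 0.4, -0.3]
width: 0.0501
```

```bash
f(){ grep -E "position|contact|width"; }
python3 -m pendant '[{"dx":0,"dy":0,"dz":-0.003,"rx":0,"ry":0,"rz":0,"hand":0.05},{"dx":0,"dy":0,"dz":-0.006,"rx":0,"ry":0,"rz":0,"hand":0.05},{"dx":0,"dy":0,"dz":-0.010,"rx":0,"ry":0,"rz":0,"hand":0.05},{"dx":0,"dy":0,"dz":-0.015,"rx":0,"ry":0,"rz":0,"hand":0.05},{"dx":0,"dy":0,"dz":-0.025,"rx":0,"ry":0,"rz":0,"hand":0.05},{"dx":0,"dy":0,"dz":-0.025,"rx":0,"ry":0,"rz":0,"hand":0.05},{"dx":0,"dy":0,"dz":-0.020,"rx":0,"ry":0,"rz":0,"hand":0.05},{"dx":0,"dy":0,"dz":-0.010,"rx":0,"ry":0,"rz":0,"hand":0.05},{"dx":0,"dy":0,"dz":0,"rx":0,"ry":0,"rz":0,"hand":0.05}]'|f
python3 -c "
from h import *
s=Cam('scene')
cv2.imwrite('pics/g1.png',cv2.resize(s.im[140:200,240:305],None,fx=9,fy=9,interpolation=2))
u=R.from_euler('z',-11,degrees=True).as_matrix()
for z in (.0743,.0983):
  print(z,(s.proj((u@np.array([[-.03,-.018,z],[-.03,.018,z],[.03,.018,z],[.03,-.018,z]]).T).T+[.5308,.1066,0])-[240,140])*9)"
```

```text
position: [0.5333, 0.1068, 0.1746]
contact_force: [0.4, 0.3, -0.8]
width: 0.0499
0.0743 [[136.3533059  161.70430527]
 [242.17736281 135.09611336]
 [344.06505027 225.49954685]
 [235.21464685 254.55310768]]
0.0983 [[137.14588085  90.03102423]
 [244.30471008  64.07022647]
 [347.62765182 152.6724584 ]
 [237.36852462 181.05965917]]
```

View pics/g1.png

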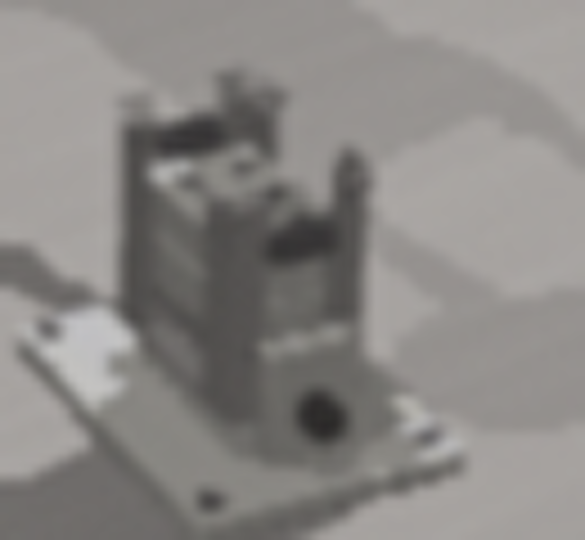

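The plate top is at lip height (left corner about (150,165), predicted (136,162) for clicked and (137,90) for unclicked). Both dark lips at (190,135) and (300,240) sit exactly where they did after the first click, so both plates are in. Handing in.

```bash
python3 -c "
from rig import manip
print(manip.sign_off())"
```

```text
the job is handed in; nothing more can be done
None
```

Both plates are clicked in under the lips, B first and A on top, and the job is handed in at about 23 s; the highest press force I read was about 11 N, sampled at the end of each move rather than continuously, and the arm was kept well clear of the bottle, jar and box.

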